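Lay up two glass samples and weight one of them

ROBOT

A 7-joint arm with a two-finger parallel gripper is mounted at the origin on the work surface. World frame = base frame: x ahead of the robot, y to its left, z up, the work surface at z = 0. Lengths are in m, angles in rad, forces in N, time in s.
With the tool pointing down it reaches from about 0.4 to 0.875 m from the base axis. Payload 19.3 kg.
Tool frame: the origin (TCP) lies where the fingers leave the gripper's body, on its centre line; the fingertips stand bot.tip_reach ahead of it and the grasp point (between the pads) lies 54 mm ahead of it (bot.tip_reach is the distance from the TCP to the fingertips, in m); z points along the fingers, y is the line along which they close (so a half turn about z gives the same grasp; the last joint's range is limited). The gripper opens to 85 mm and grips with 20 to 120 N. Pads are 22 mm wide; open, the fingers measure 114 mm over their backs; the gripper's body (76 mm by 85 mm) begins 54 mm behind the grasp point. The pads swing forward as they close: fully open they stand 13 mm farther back than shut.
Start: joints at [-1.38, 0.521, -0.036, 1.599, 0.021, 1.021, -0.113], TCP at [0.161, 0.604, 0.304] pointing down, gripper open.
Joint ranges: [-2.91, 2.91], [-0.3, 2.13], [-1.5, 1.42], [0.17, 2.43], [-1.26, 4.41], [0.16, 1.93], [-2.52, 2.52]. Speed limits (rad/s): [1.89, 1.89, 2.39, 2.39, 3.01, 3.01, 3.01].

INTERFACE

Orientations are given as [roll, pitch, yaw] about the fixed x, y, z axes, in that order (R = Rz(yaw) Ry(pitch) Rx(roll)).
In Python, from workcell import bot gives the robot as it stands. The module is installed in compiled form; this text tells all that it offers.
- The arm moves only by the shell command python3 -m jog 'ROWS' [FORCE]. ROWS is JSON, a list that holds one entry, the list of rows, each a list of 7 numbers: the shift along the tool's x, y, z in mm, then the turn, a rotation vector about the tool's x, y, z in rad, then the opening, from 0 (shut) to 1 (fully open). In form: [[[tx, ty, tz, wx, wy, wz, fingers], ...]]. A call has 1 to 5 rows; each row shifts and turns the commanded pose from where the row before left it, along the tool's axes as they then stand; what a row does not reach is not made up. A row lasts 1/10 s, in which the tool goes at most 50 mm and 8.59 degrees, less where a joint would pass 70% of its speed; a pose out of reach is approached as far as the arm can. A call is refused whole if a number of a shift passes 50 or a number of a turn 0.15, either way. A call with a gripper value outside its range is refused whole. The fingers move at their own pace and stop on an object; FORCE is the grip in N (left out, the last holds). Time passes only in rows, so rows that do not move let the fingers close. It gives the time, the measured TCP pose, the force, the opening and the grip force at its end, in the units of the state.
- bot.observe(): the state, without advancing time (a new reading comes with each control period).
- bot.grab_frame(name): name is "scene" or "top" or "wrist"; returns a dict with "img" (384x512x3 uint8, red, green, blue), "intrinsics" (3x3 intrinsics, pixels), "k1" (the pictures are not rectified: a ray, as slopes to the right and down, at radius r is drawn at 1 + k1 r^2 times it, then the intrinsics apply), "R" (3x3) and "t" (3): a world point X has camera coordinates R X + t; the wrist camera has in their place "tool_from_camera" (4x4, takes a point from camera to tool coordinates, whose origin is the TCP and whose axes are the flange's). Camera axes: x right, y down, z forward; pixel columns grow to the right and rows downward; lengths in m; the calibration is good to about 2 mm. A picture is of the moment at which its call begins: read the wrist's pose just before it. There is no depth.
- bot.job_done(): hands the job in; it is judged then, once.
Trained networks look in a picture, given as the dict that the camera call returned (one of the last four; its "shot" number tells which), for a name from the list of things; names that differ only in an ending like _2 or _b are one class to them, and where a whole thing is asked for, a point or a joint stands for the part that bears it (a point fixed in the world has none). Each returns a list of dicts, best first, with "conf" (0 to 1); they miss things now and then, are a little off and sometimes report something else, mostly with a low value. They report only what shows in the picture. A call takes as long as a camera call. They do not tell look-alikes from the thing itself.
- bot.trace(query, picture): "region" (384x512 bool, what is visible of it).
- bot.spot_point(query, picture): "xyz" ([x, y, z] in m, in world coordinates, good to about 4 mm: a listed point, or the origin of a listed thing).
The state is a dict: "clock": time; "qpos": joint angles; "qd": joint speeds; "joint_efforts": joint torques, N m; "position": TCP position; "tool_rot": TCP orientation; "force": force on the tool from outside, world axes, zero at the start; "moment": the same for the moment, N m; "grip_width": finger opening in m; "finger_force": force on a finger pad.
Only numpy, scipy, OpenCV 4.12 (cv2) and the standard library are available. Lean on these libraries where they do the work, as an engineer would, in place of code of your own. Each camera call takes 0.05 s, during which the arm holds its last target. There are 200 camera calls.

TASK

Lay up two glass samples for curing: on the cork pad the green bar with the blue bar on top of it, and on the white pad the amber bar with the red bar on top of it, every bar flat, centred on what is under it and lined up lengthwise with it. Stand the brass weight upright on the middle of the blue bar. Set each piece down without dropping it, and leave the bottle, the tape measure and the tape roll where they are.

Things in the scene. Friction and masses are not known exactly. Their poses are not given: they have to be found in the camera images.
- green_bar_center (a point): a cast-glass bar, sea green, with pale ripple lines on top: 120 mm long (its x axis), 40 mm wide (its y axis), 18 mm high, about 210 g; this point is its centre, 9 mm above its underside. It starts lying flat on the table at any heading and is gripped across its 40 mm width
- blue_bar_center (a point): a cast-glass bar, deep blue, with pale ripple lines on top: 80 mm long (its x axis), 40 mm wide (its y axis), 18 mm high, about 140 g; this point is its centre, 9 mm above its underside. It starts lying flat on the table at any heading and is gripped across its 40 mm width
- amber_bar_center (a point): a cast-glass bar, amber orange, with pale ripple lines on top: 120 mm long (its x axis), 40 mm wide (its y axis), 18 mm high, about 210 g; this point is its centre, 9 mm above its underside. It starts lying flat on the table at any heading and is gripped across its 40 mm width
- red_bar_center (a point): a cast-glass bar, ruby red, with pale ripple lines on top: 80 mm long (its x axis), 40 mm wide (its y axis), 18 mm high, about 140 g; this point is its centre, 9 mm above its underside. It starts lying flat on the table at any heading and is gripped across its 40 mm width
- weight_center (a point): a plain brass press weight, an upright cylinder 44 mm in diameter and 45 mm high, about 500 g; this point is its centre, 22.5 mm above its underside. It starts standing on the table
- cork_pad_top (a point): the centre of the top face of the brown cork bedding pad, a flat plate 150 mm long (its x axis), 70 mm wide (its y axis), 6 mm thick, fixed to the table, so that its top is 6 mm above the table
- white_pad_top (a point): the centre of the top face of the white plastic bedding pad, a flat plate 150 mm long (its x axis), 70 mm wide (its y axis), 6 mm thick, fixed to the table, so that its top is 6 mm above the table
- cleaner: bystander: a loose bottle of pink cleaner, 66 mm in diameter, 172 mm high, standing on the table; origin at the centre of its underside
- tape_measure: bystander: a loose yellow and black tape measure, 70 x 34 x 58 mm high, on the table; origin at the centre of its underside
- tape_roll: bystander: a loose roll of beige masking tape lying flat, 90 mm in outer diameter, 25 mm high; origin at the centre of its underside
Mind the look-alikes: they are no part of the job. Of the things that look like the part that bears weight_center, take the one that is farthest to the robot's right at the start.

How it is judged:
At the end, for the whole second after the job is handed in: Cork pad: green bar, blue bar, weight; white pad: amber bar, red bar. Each lies flat (0.08 rad) at its resting height (4 mm), centred within 12 mm on what is under it, bars within 0.14 rad of its lengthwise direction (either way round); all at rest (horizontal distance between green_bar_center and cork_pad_top below 0.012 m and height (world z) of green_bar_center between 0.011 and 0.019 m and angle between each of green_bar_center, blue_bar_center, weight_center, amber_bar_center, red_bar_center's own z axis and vertical below 0.08 rad and angle between the x axis of green_bar_center and the x axis of cork_pad_top, either way round below 0.14 rad and horizontal distance between blue_bar_center and green_bar_center below 0.012 m and height (world z) of blue_bar_center between 0.029 and 0.037 m and angle between the x axis of blue_bar_center and the x axis of green_bar_center, either way round below 0.14 rad and horizontal distance between weight_center and blue_bar_center below 0.012 m and height (world z) of weight_center between 0.0605 and 0.0685 m and horizontal distance between amber_bar_center and white_pad_top below 0.012 m and height (world z) of amber_bar_center between 0.011 and 0.019 m and angle between the x axis of amber_bar_center and the x axis of white_pad_top, either way round below 0.14 rad and horizontal distance between red_bar_center and amber_bar_center below 0.012 m and height (world z) of red_bar_center between 0.029 and 0.037 m and angle between the x axis of red_bar_center and the x axis of amber_bar_center, either way round below 0.14 rad and linear speed of each of green_bar, blue_bar, amber_bar, red_bar, weight below 0.02 m/s and angular speed of each of green_bar, blue_bar, amber_bar, red_bar, weight below 0.2 rad/s); the robot touches nothing.
It fails at once if a bystander (bottle, tape measure or tape roll) is moved more than 20 mm (distance of any of cleaner, tape_measure, tape_roll from where it was at the start of the episode above 0.02 m).
It fails at once if a glass bar or the weight is dropped (moves faster than 0.5 m/s while the fingers do not touch it) ((linear speed of green_bar above 0.5 m/s and contact force between the fingers and green_bar below 0.01 N) or (linear speed of blue_bar above 0.5 m/s and contact force between the fingers and blue_bar below 0.01 N) or (linear speed of amber_bar above 0.5 m/s and contact force between the fingers and amber_bar below 0.01 N) or (linear speed of red_bar above 0.5 m/s and contact force between the fingers and red_bar below 0.01 N) or (linear speed of weight above 0.5 m/s and contact force between the fingers and weight below 0.01 N)).
It also fails if it takes over 128 s, if anything falls off the work surface, if the arm or the gripper's body presses on something with over 40 N, if the wrist force passes 120 N, or if a joint passes its speed limit or range.

## Working session

There is one attempt and no reset: what is moved stays moved. The work goes in short steps, Python scripts to look and compute and a shell command to move; the robot and the scene stay as the last step left them, time stands still between calls to the robot, and variables do not carry over. Pictures are saved under pics/ and viewed, at most 14 in all, crops included, and the job is handed in when it is done.

```bash
mkdir -p pics
python3 - <<'E'
from workcell import bot
import cv2,numpy as np
s=bot.observe();print(s['position'],s['tool_rot'],s['clock'],bot.tip_reach,s['grip_width'])
f=bot.grab_frame('top');g=bot.grab_frame('scene')
cv2.imwrite('pics/top.png',f['img'][:,:,::-1]);cv2.imwrite('pics/scene.png',g['img'][:,:,::-1])
for n,p in(('top',f),('scene',g)):
  print(n,p['intrinsics'].tolist(),p['k1'],np.round(-p['R'].T@p['t'],3))
  for q in ['green_bar_center','blue_bar_center','amber_bar_center','red_bar_center','weight_center','cork_pad_top','white_pad_top','cleaner','tape_measure','tape_roll']:
    print(q,[(np.round(d['xyz'],3).tolist(),round(d['conf'],2)) for d in bot.spot_point(q,p)][:4])
print(bot.observe()['clock'])
E
```

```text
[0.16113601 0.60360741 0.30332043] [-3.14043917e+00  8.52415384e-05  2.88076509e+00] 0.0 0.0726 0.08541485034095529
top [[362.29999022339706, 0.0, 256.7830056805397], [0.0, 362.29999022339706, 184.60389097694764], [0.0, 0.0, 1.0]] 0.0362270166658944 [0.348 0.047 1.014]
green_bar_center [([0.613, 0.216, 0.011], 0.73), ([0.468, 0.132, 0.003], 0.42)]
blue_bar_center [([0.655, -0.203, 0.006], 0.78)]
amber_bar_center [([0.427, 0.339, 0.004], 0.69)]
red_bar_center [([0.656, -0.02, 0.008], 0.88)]
weight_center [([0.459, -0.333, 0.022], 0.86), ([0.539, -0.264, 0.025], 0.82), ([0.394, -0.241, 0.023], 0.7)]
cork_pad_top [([0.466, 0.131, 0.003], 0.62)]
white_pad_top [([0.468, -0.14, 0.007], 0.85), ([0.428, 0.336, 0.008], 0.15)]
cleaner [([0.687, 0.418, -0.003], 0.95)]
tape_measure [([0.66, -0.428, 0.002], 0.79)]
tape_roll [([0.428, 0.504, 0.002], 0.8), ([0.612, 0.213, 0.01], 0.66)]
scene [[367.7947316960849, 0.0, 258.0698232770178], [0.0, 367.7947316960849, 192.15020077655893], [0.0, 0.0, 1.0]] 0.01646645746335368 [1.168 0.402 1.152]
green_bar_center [([0.61, 0.212, 0.011], 0.97), ([0.68, 0.416, -0.002], 0.54)]
blue_bar_center [([0.653, -0.206, 0.008], 0.63)]
amber_bar_center [([0.433, 0.341, 0.009], 0.83)]
red_bar_center [([0.651, -0.018, 0.01], 0.84), ([0.61, 0.21, 0.012], 0.21)]
weight_center [([0.534, -0.262, 0.024], 0.66), ([0.387, -0.24, 0.024], 0.45), ([0.46, -0.332, 0.018], 0.44), ([0.663, -0.427, 0.0], 0.34)]
cork_pad_top []
white_pad_top [([0.468, -0.142, 0.006], 0.98)]
cleaner [([0.68, 0.416, -0.003], 0.58)]
tape_measure [([0.663, -0.426, 0.0], 0.7)]
tape_roll [([0.426, 0.507, -0.001], 0.6)]
1.1
```

View pics/top.png

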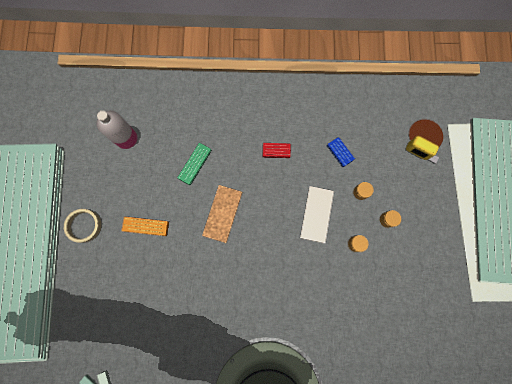

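View pics/scene.png

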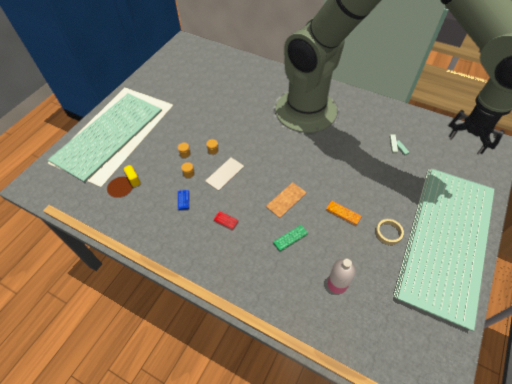

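Top view: green bar (195,164), red (277,150), blue (341,151), amber (145,227), cork pad (222,214), white pad (317,214). There are three brass cylinders, at (365,190), (392,218) and (360,243). The robot's right is −y, which is the right side of the image, so the weight meant is the one at (392,218), y≈−0.333. I'll confirm that in an enlarged crop and measure the headings.

```bash
cat > h.py <<'E'
from workcell import bot
import cv2,numpy as np
from scipy.spatial.transform import Rotation as Ro
def cam(name):
    s=bot.observe(); p=bot.grab_frame(name)
    if name=='wrist':
        T=np.eye(4);T[:3,:3]=Ro.from_euler('xyz',s['tool_rot']).as_matrix();T[:3,3]=s['position']
        T=T@p['tool_from_camera'];p['C']=T[:3,3];p['W']=T[:3,:3]
    else: p['W']=p['R'].T;p['C']=-p['R'].T@p['t']
    return p
def toplane(p,uv,z):
    K=p['intrinsics'];d=(np.asarray(uv,float)-K[:2,2])/[K[0,0],K[1,1]]
    r=np.linalg.norm(d,axis=1,keepdims=True);x=r.copy()
    for _ in range(10): x=r/(1+p['k1']*x**2)
    d=d/(1+p['k1']*x**2)
    v=np.c_[d,np.ones(len(d))]@p['W'].T
    return (p['C']+v*((z-p['C'][2])/v[:,2:]))[:,:2]
def rect(p,q,z,near=None):
    "rect of traced region on plane z: centre, long, short, heading mod pi, conf, touches border"
    out=[]
    for d in bot.trace(q,p):
        cs=cv2.findContours(d['region'].astype('uint8'),0,2)[0]
        if not cs: continue
        c=max(cs,key=cv2.contourArea)[:,0]
        if len(c)<4: continue
        w=toplane(p,c,z); (cx,cy),_,_=R=cv2.minAreaRect((w*1000).astype('float32'))
        b=cv2.boxPoints(R);e=[b[1]-b[0],b[2]-b[1]];e.sort(key=np.linalg.norm)
        h=np.arctan2(e[1][1],e[1][0])%np.pi
        border=c[:,0].min()<2 or c[:,1].min()<2 or c[:,0].max()>509 or c[:,1].max()>381
        out.append((round(cx/1000,4),round(cy/1000,4),int(np.linalg.norm(e[1])),int(np.linalg.norm(e[0])),round(h,3),round(d['conf'],2),bool(border)))
    return out
def go(x,y,z,h):
    "rows to TCP x,y,z with tool x along h (mod pi)"
    s=bot.observe();P=s['position'];R=Ro.from_euler('xyz',s['tool_rot']);yaw=s['tool_rot'][2]
    pref=np.arctan2(y,x)+1.5
    t=h+np.pi*np.round((pref-h)/np.pi)
    dy=(t-yaw+np.pi)%(2*np.pi)-np.pi
    G=Ro.from_euler('xyz',[np.pi,0,yaw+dy]); D=np.array([x,y,z])-P
    n=int(max(np.ceil(np.abs(D).max()/.045),np.ceil(abs(dy)/.14),1)); rv=(R.inv()*G).as_rotvec()
    print('at',np.round(P,4),round(yaw,3),'clock',round(s['clock'],1),'j7 %.2f'%s['qpos'][6],'n',n)
    for i in range(n):
        Ri=R*Ro.from_rotvec(rv*i/n)
        print([*np.round(Ri.inv().apply(D/n)*1000,1).tolist(),*np.round(rv/n,3).tolist()])
E
python3 - <<'E'
from h import *
p=cam('top')
for q,z in (('green_bar_center',.012),('blue_bar_center',.012),('amber_bar_center',.012),('red_bar_center',.012),('cork_pad_top',.006),('white_pad_top',.006),('weight_center',.035)):
    print(q,rect(p,q,z)[:3])
go(.613,.214,.25,1.0)
cv2.imwrite('pics/w.png',cv2.resize(p['img'][160:270,320:470,::-1],None,fx=4,fy=4,interpolation=2))
E
```

```text
green_bar_center [(0.6071, 0.2109, 121, 48, np.float32(2.644), 0.61, False)]
blue_bar_center [(0.651, -0.2047, 81, 48, np.float32(0.592), 0.6, False)]
amber_bar_center [(0.4278, 0.3367, 122, 41, np.float32(1.474), 0.86, False)]
red_bar_center [(0.6515, -0.0196, 78, 41, np.float32(1.591), 0.68, False)]
cork_pad_top [(0.4673, 0.1288, 148, 70, np.float32(2.861), 0.61, False)]
white_pad_top [(0.4692, -0.1349, 152, 71, np.float32(2.958), 0.84, False)]
weight_center [(0.4587, -0.3288, 55, 43, np.float32(1.59), 0.74, False), (0.3902, -0.2393, 53, 42, np.float32(1.589), 0.63, False), (0.5331, -0.2594, 54, 43, np.float32(2.338), 0.6, False)]
at [0.1612 0.6039 0.3039] 2.881 clock 1.5 j7 -0.11 n 14
[-38.4, -18.6, 3.8, 0.0, 0.0, 0.134]
[-40.5, -13.3, 3.8, 0.0, 0.0, 0.134]
[-41.9, -7.7, 3.8, 0.0, 0.0, 0.134]
[-42.6, -2.0, 3.8, 0.0, 0.0, 0.134]
[-42.5, 3.7, 3.8, 0.0, 0.0, 0.134]
[-41.6, 9.3, 3.8, 0.0, 0.0, 0.134]
[-40.0, 14.8, 3.8, 0.0, 0.0, 0.134]
[-37.6, 20.0, 3.8, 0.0, 0.0, 0.134]
[-34.6, 24.9, 3.8, 0.0, 0.0, 0.134]
[-31.0, 29.3, 3.8, 0.0, 0.0, 0.134]
[-26.8, 33.2, 3.8, 0.0, 0.0, 0.134]
[-22.1, 36.5, 3.8, 0.0, 0.0, 0.134]
[-17.0, 39.1, 3.8, 0.0, 0.0, 0.134]
[-11.6, 41.0, 3.8, 0.0, 0.0, 0.134]
```

View pics/w.png

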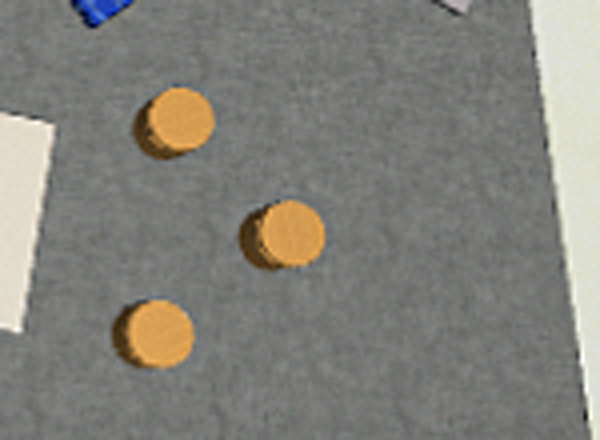

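The crop shows three separate brass cylinders, and the rightmost is at crop (290,232), full frame (392,218). That is the weight I'll take. I'll start with amber.

```bash
python3 -c "
from h import *
go(.428,.337,.25,1.474)"
```

```text
at [0.1612 0.6039 0.3039] 2.881 clock 1.5 j7 -0.11 n 11
[-29.7, -17.2, 4.9, -0.0, 0.0, 0.128]
[-31.6, -13.3, 4.9, -0.0, 0.0, 0.128]
[-33.1, -9.1, 4.9, -0.0, 0.0, 0.128]
[-34.0, -4.8, 4.9, -0.0, 0.0, 0.128]
[-34.3, -0.4, 4.9, -0.0, 0.0, 0.128]
[-34.1, 3.9, 4.9, -0.0, 0.0, 0.128]
[-33.3, 8.2, 4.9, -0.0, 0.0, 0.128]
[-32.0, 12.4, 4.9, -0.0, 0.0, 0.128]
[-30.1, 16.4, 4.9, -0.0, 0.0, 0.128]
[-27.8, 20.1, 4.9, -0.0, 0.0, 0.128]
[-25.0, 23.5, 4.9, -0.0, 0.0, 0.128]
```

```bash
python3 -m jog '[[[-30,-17,5,0,0,0.128,1],[-32,-13,5,0,0,0.128,1],[-33,-9,5,0,0,0.128,1],[-34,-5,5,0,0,0.128,1],[-34,0,5,0,0,0.128,1]]]' 60
python3 -m jog '[[[-34,4,5,0,0,0.128,1],[-33,8,5,0,0,0.128,1],[-32,12,5,0,0,0.128,1],[-30,16,5,0,0,0.128,1],[-28,20,5,0,0,0.128,1]]]'
python3 -m jog '[[[-25,23,5,0,0,0.128,1],[0,0,0,0,0,0,1],[0,0,0,0,0,0,1],[0,0,0,0,0,0,1]]]'
python3 - <<'E'
from h import *
p=cam('wrist');cv2.imwrite('pics/wr1.png',p['img'][:,:,::-1])
print(p['tool_from_camera'].round(3).tolist())
print(rect(p,'amber_bar_center',.014))
print([(np.round(d['xyz'],4),d['conf']) for d in bot.spot_point('amber_bar_center',p)])
go(.428,.337,.25,1.474)
E
```

```text
clock: 2.0
position: [0.2841, 0.4821, 0.2789]
tool_rot: [3.141, -0.0, 2.235]
force: [-0.3, 0.1, 0.2]
grip_width: 0.0854
finger_force: 0.0
clock: 2.5
position: [0.404, 0.3607, 0.2539]
tool_rot: [3.141, -0.0, 1.596]
force: [-0.3, 1.4, -0.4]
grip_width: 0.0856
finger_force: 0.0
clock: 2.9
position: [0.4263, 0.3382, 0.249]
tool_rot: [-3.141, -0.0, 1.475]
force: [-0.3, 0.2, 0.3]
grip_width: 0.0855
finger_force: 0.0
[[-0.001, -0.951, -0.309, 0.079], [1.0, -0.001, -0.0, 0.0], [0.0, -0.309, 0.951, -0.071], [0.0, 0.0, 0.0, 1.0]]
[(0.4293, 0.3374, 122, 41, np.float32(1.474), 0.76, False), (0.6057, 0.2148, 131, 43, np.float32(2.641), 0.27, False)]
[(array([0.4665, 0.1304, 0.0021]), 0.27)]
at [0.4263 0.3381 0.249 ] 1.475 clock 3.0 j7 -0.67 n 1
[-1.0, 1.8, -1.0, -0.0, -0.0, 0.001]
```

View pics/wr1.png

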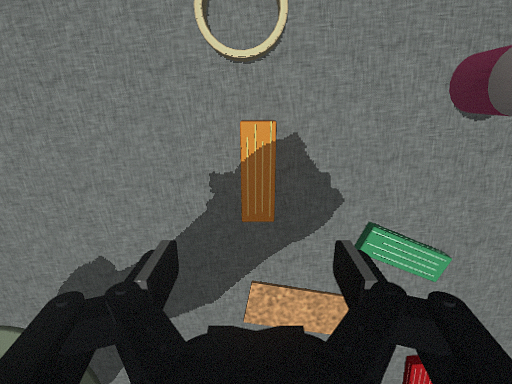

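The wrist view shows amber at (258,171), aligned with the tool, with the tape roll clear of it at (240,20). The fit gives 122×41 mm, which matches the given size. I'll descend.

```bash
python3 -m jog '[[[-1,3,40,0,0,0,0.8],[0,0,40,0,0,0,0.8],[0,0,40,0,0,0,0.8],[0,0,30,0,0,0,0.8],[0,0,20,0,0,0,0.8]]]' 60
python3 -m jog '[[[0,0,0,0,0,0,0.8],[0,0,0,0,0,0,0.8]]]'
```

```text
clock: 3.55
position: [0.4288, 0.3362, 0.0768]
tool_rot: [-3.14, 0.001, 1.474]
force: [0.0, 0.1, 0.7]
grip_width: 0.0683
finger_force: 0.0
clock: 3.75
position: [0.4298, 0.3363, 0.0794]
tool_rot: [-3.142, 0.0, 1.473]
force: [1.3, 0.9, 0.1]
grip_width: 0.0687
finger_force: 0.0
```

```bash
python3 -m jog '[[[0,0,1,0,0,0,0.2],[0,0,1,0,0,0,0.2],[0,0,1,0,0,0,0.2],[0,0,0,0,0,0,0.2],[0,0,0,0,0,0,0.2]]]' 60
python3 -m jog '[[[0,0,0,0,0,0,0.2],[0,0,0,0,0,0,0.2]]]'; python3 -c "
from workcell import bot;print(bot.tip_reach,bot.observe()['position'])"
```

```text
clock: 4.25
position: [0.4302, 0.3366, 0.0781]
tool_rot: [3.141, -0.002, 1.473]
force: [-7.1, -4.9, 35.1]
grip_width: 0.0385
finger_force: 56.3
clock: 4.45
position: [0.4301, 0.3366, 0.0781]
tool_rot: [3.141, -0.002, 1.473]
force: [-7.2, -4.4, 34.8]
grip_width: 0.0385
finger_force: 56.3
0.0726 [0.43014312 0.33659348 0.07807451]
```

```bash
python3 -m jog '[[[0,0,-2,0,0,0,0.2],[0,0,-3,0,0,0,0.2],[0,0,-20,0,0,0,0.2],[0,0,-45,0,0,0,0.2],[0,0,-45,0,0,0,0.2]]]' 
python3 -m jog '[[[0,0,0,0,0,0,0.2]]]'; python3 -c "
from h import *
go(.469,-.138,.2,2.958)"
```

```text
clock: 4.95
position: [0.4294, 0.3356, 0.1921]
tool_rot: [-3.141, 0.001, 1.472]
force: [0.9, 1.5, -1.7]
grip_width: 0.0386
finger_force: 61.2
clock: 5.05
position: [0.4314, 0.3372, 0.1961]
tool_rot: [3.137, -0.006, 1.472]
force: [-0.4, 0.7, -3.0]
grip_width: 0.0386
finger_force: 61.3
at [0.4314 0.3372 0.1961] 1.472 clock 5.0 j7 -0.62 n 12
[-39.1, 7.0, -0.5, -0.0, -0.001, 0.138]
[-37.8, 12.3, -0.5, -0.0, -0.001, 0.138]
[-35.7, 17.4, -0.5, -0.0, -0.001, 0.138]
[-33.0, 22.1, -0.4, -0.0, -0.001, 0.138]
[-29.6, 26.5, -0.4, -0.0, -0.001, 0.138]
[-25.7, 30.3, -0.4, -0.0, -0.001, 0.138]
[-21.3, 33.5, -0.4, -0.0, -0.001, 0.138]
[-16.5, 36.1, -0.4, -0.0, -0.001, 0.138]
[-11.3, 38.1, -0.3, -0.0, -0.001, 0.138]
[-6.0, 39.3, -0.3, -0.0, -0.001, 0.138]
[-0.5, 39.7, -0.3, -0.0, -0.001, 0.138]
[4.9, 39.4, -0.3, -0.0, -0.001, 0.138]
```

```bash
python3 -m jog '[[[-39,7,-4,0,0,0.138,0.2],[-38,12,-4,0,0,0.138,0.2],[-36,17,-4,0,0,0.138,0.2],[-33,22,-4,0,0,0.138,0.2],[-30,26,-4,0,0,0.138,0.2]]]' 
python3 -c "
from h import *
p=cam('wrist')
for q in ('cork_pad_top','white_pad_top'): print(q,rect(p,q,.006))"
python3 -m jog '[[[-26,30,-4,0,0,0.138,0.2],[-21,33,-4,0,0,0.138,0.2],[-16,36,-4,0,0,0.138,0.2],[0,0,0,0,0,0,0.2]]]' 
python3 -c "
from h import *
p=cam('wrist');cv2.imwrite('pics/wr2.png',p['img'][:,:,::-1])
for q in ('cork_pad_top','white_pad_top'): print(q,rect(p,q,.006))
go(.469,-.138,.2,2.958)"
```

```text
clock: 5.55
position: [0.4437, 0.1365, 0.2111]
tool_rot: [-3.141, -0.0, 0.777]
force: [0.6, 0.5, -1.0]
grip_width: 0.0384
finger_force: 61.3
cork_pad_top [(0.5069, 0.1186, 71, 71, np.float32(2.853), 0.94, False), (0.5026, -0.1396, 85, 75, np.float32(2.938), 0.56, False)]
white_pad_top []
clock: 6.1
position: [0.4535, 0.0166, 0.2234]
tool_rot: [3.14, -0.001, 0.36]
force: [0.1, 1.7, -2.1]
grip_width: 0.0386
finger_force: 61.4
cork_pad_top [(0.4677, 0.1295, 150, 71, np.float32(2.863), 0.83, False)]
white_pad_top [(0.4703, -0.1344, 149, 72, np.float32(2.96), 0.83, False), (0.6366, -0.0281, 90, 29, np.float32(1.943), 0.26, True)]
at [0.4532 0.021  0.2227] 0.371 clock 6.2 j7 -0.92 n 4
[-10.7, 38.5, 5.7, -0.0, 0.0, 0.139]
[-5.3, 39.6, 5.7, -0.0, 0.0, 0.139]
[0.2, 39.9, 5.7, -0.0, 0.0, 0.139]
[5.7, 39.5, 5.7, -0.0, 0.0, 0.139]
```

View pics/wr2.png

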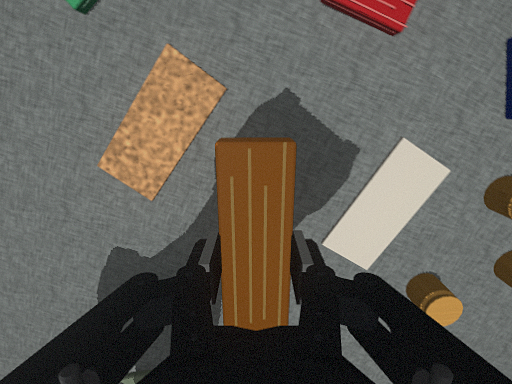

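The wrist view shows amber held squarely, cork at (163,122) and white at (386,204). Both pads fit at 150×71 mm: cork (0.468, 0.1295, heading 2.863) and white (0.470, −0.134, heading 2.96).

```bash
python3 -m jog '[[[-11,37.5,15,0,0,0.139,0.2],[-6,39,15,0,0,0.139,0.2],[0,39,15,0,0,0.139,0.2],[6,38.5,15,0,0,0.138,0.2],[0,0,20,0,0,0,0.2]]]' 
python3 -m jog '[[[0,0,0,0,0,0,0.2],[0,0,0,0,0,0,0.2]]]' 
python3 -c "
from h import *
go(.4703,-.1344,.085,2.96)"
```

```text
clock: 6.75
position: [0.4678, -0.1391, 0.1424]
tool_rot: [3.139, -0.002, -0.193]
force: [0.6, 1.5, -2.2]
grip_width: 0.0381
finger_force: 61.4
clock: 6.95
position: [0.4673, -0.1345, 0.1429]
tool_rot: [-3.141, 0.001, -0.183]
force: [0.7, 0.4, -2.0]
grip_width: 0.0385
finger_force: 61.4
at [ 0.4673 -0.1345  0.1429] -0.183 clock 7.0 j7 -0.91 n 2
[1.5, -0.3, 29.0, -0.0, 0.001, -0.001]
[1.5, -0.3, 29.0, -0.0, 0.001, -0.001]
```

```bash
python3 -m jog '[[[3,0,30,0,0,0,0.2],[0,0,20,0,0,0,0.2],[0,0,5,0,0,0,0.2],[0,0,1,0,0,0,0.2],[0,0,1,0,0,0,0.2]]]' 
python3 -m jog '[[[0,0,1,0,0,0,0.2],[0,0,0,0,0,0,0.2],[0,0,0,0,0,0,0.2]]]'
```

```text
clock: 7.45
position: [0.4707, -0.136, 0.087]
tool_rot: [-3.141, -0.001, -0.185]
force: [-0.9, -0.7, -2.3]
grip_width: 0.0385
finger_force: 61.4
clock: 7.75
position: [0.4703, -0.1363, 0.0853]
tool_rot: [-3.142, -0.001, -0.186]
force: [-0.3, -0.2, -2.2]
grip_width: 0.0383
finger_force: 61.4
```

```bash
python3 -m jog '[[[0,-1.5,0.5,0,0,0,0.2],[0,0,0.5,0,0,0,0.2],[0,0,0.5,0,0,0,0.2],[0,0,0,0,0,0,0.2]]]' 
python3 -m jog '[[[0,0,0.5,0,0,0,0.2],[0,0,0,0,0,0,0.2],[0,0,0,0,0,0,0.2]]]'
```

```text
clock: 8.15
position: [0.4705, -0.1347, 0.0842]
tool_rot: [-3.141, -0.001, -0.186]
force: [-5.1, 4.4, 24.6]
grip_width: 0.0381
finger_force: 64.5
clock: 8.45
position: [0.4705, -0.1347, 0.0841]
tool_rot: [-3.14, -0.001, -0.186]
force: [-8.1, 5.7, 40.5]
grip_width: 0.0384
finger_force: 66.2
```

```bash
python3 -m jog '[[[0,0,-0.8,0,0,0,0.2],[0,0,0,0,0,0,0.55],[0,0,0,0,0,0,0.7],[0,0,0,0,0,0,0.7],[0,0,0,0,0,0,0.7]]]' 
python3 -m jog '[[[0,0,-15,0,0,0,0.7],[0,0,-40,0,0,0,0.8],[0,0,-40,0,0,0,0.8],[0,0,-40,0,0,0,0.8],[0,0,0,0,0,0,0.8]]]'
python3 -c "
from h import *
p=cam('wrist')
for q in ('amber_bar_center','red_bar_center'): print(q,rect(p,q,.020))
go(.61,.211,.24,2.644)"
```

```text
clock: 8.95
position: [0.4703, -0.1349, 0.0836]
tool_rot: [3.141, 0.0, -0.186]
force: [-0.7, -0.0, 0.3]
grip_width: 0.0601
finger_force: 0.0
clock: 9.45
position: [0.4717, -0.1354, 0.2224]
tool_rot: [-3.141, -0.005, -0.186]
force: [1.4, 0.5, -1.4]
grip_width: 0.0679
finger_force: 0.0
amber_bar_center [(0.4719, -0.1348, 121, 40, np.float32(2.955), 0.63, False)]
red_bar_center [(0.6491, -0.0241, 83, 42, np.float32(1.544), 0.82, True)]
at [ 0.4703 -0.1345  0.2183] -0.186 clock 9.6 j7 -1.02 n 21
[3.5, -17.4, -1.0, -0.0, -0.0, -0.135]
[5.8, -16.8, -1.0, -0.0, -0.0, -0.135]
[8.0, -15.8, -1.0, -0.0, -0.0, -0.135]
[10.1, -14.6, -1.0, -0.0, -0.0, -0.135]
[11.9, -13.1, -1.0, -0.0, -0.0, -0.135]
[13.6, -11.4, -1.0, -0.0, -0.0, -0.135]
[15.0, -9.5, -1.0, -0.0, -0.0, -0.135]
[16.1, -7.4, -1.0, -0.0, -0.0, -0.135]
[17.0, -5.1, -1.0, -0.0, -0.0, -0.135]
[17.5, -2.8, -1.0, -0.0, -0.0, -0.135]
[17.7, -0.4, -1.0, -0.0, -0.0, -0.135]
[17.6, 1.9, -1.0, -0.0, -0.0, -0.135]
[17.2, 4.3, -1.0, -0.0, -0.0, -0.135]
[16.5, 6.6, -1.0, -0.0, -0.0, -0.135]
[15.4, 8.7, -1.0, -0.0, -0.0, -0.135]
[14.1, 10.7, -1.0, -0.0, -0.0, -0.135]
[12.6, 12.5, -1.0, -0.0, -0.0, -0.135]
[10.8, 14.1, -1.0, -0.0, -0.0, -0.135]
[8.8, 15.4, -1.0, -0.0, -0.0, -0.135]
[6.6, 16.5, -1.0, -0.0, -0.0, -0.135]
[4.4, 17.2, -1.0, -0.0, -0.0, -0.135]
```

Run:
```python
s=open('h.py').read()
s=s.replace("    pref=np.arctan2(y,x)+1.5\n    t=h+np.pi*np.round((pref-h)/np.pi)\n","    a=np.arctan2(y,x)\n    t=min([h+k*np.pi for k in(-2,-1,0,1,2) if -.6<h+k*np.pi-a<3.5],key=lambda v:abs(v-yaw))\n").replace("dy=(t-yaw+np.pi)%(2*np.pi)-np.pi","dy=t-yaw")
open('h.py','w').write(s)
from h import *
go(.652,-.020,.2,1.585)
```

```text
at [ 0.4703 -0.1345  0.2183] -0.186 clock 9.6 j7 -1.02 n 13
[12.1, -11.2, 1.4, -0.0, -0.0, -0.136]
[13.5, -9.5, 1.4, -0.0, -0.0, -0.136]
[14.7, -7.6, 1.4, -0.0, -0.0, -0.136]
[15.6, -5.5, 1.4, -0.0, -0.0, -0.136]
[16.2, -3.3, 1.4, -0.0, -0.0, -0.136]
[16.5, -1.1, 1.4, -0.0, -0.0, -0.136]
[16.5, 1.1, 1.4, -0.0, -0.0, -0.136]
[16.2, 3.4, 1.4, -0.0, -0.0, -0.136]
[15.6, 5.5, 1.4, -0.0, -0.0, -0.136]
[14.7, 7.6, 1.4, -0.0, -0.0, -0.136]
[13.5, 9.5, 1.4, -0.0, -0.0, -0.136]
[12.1, 11.3, 1.4, -0.0, -0.0, -0.136]
[10.4, 12.8, 1.4, -0.0, -0.0, -0.136]
```

```bash
python3 -m jog '[[[12,-11,1,0,0,-0.136,0.8],[13.5,-9.5,1,0,0,-0.136,0.8],[15,-7.5,1,0,0,-0.136,0.8],[15.5,-5.5,1,0,0,-0.136,0.8],[16,-3.5,1,0,0,-0.136,0.8]]]' 
python3 -m jog '[[[16.5,-1,1,0,0,-0.136,0.8],[16.5,1,1,0,0,-0.136,0.8],[16,3.5,1,0,0,-0.136,0.8],[15.5,5.5,1,0,0,-0.136,0.8],[15,7.5,1,0,0,-0.136,0.8]]]'
python3 -m jog '[[[13.5,9.5,1,0,0,-0.136,0.8],[12,11.5,1,0,0,-0.136,0.8],[10.5,13,1,0,0,-0.136,0.8],[0,0,0,0,0,0,0.8],[0,0,0,0,0,0,0.8]]]'
python3 -c "
from h import *
p=cam('wrist')
r=rect(p,'red_bar_center',.014);print(r)
r=rect(p,'red_bar_center',.014)[0];go(r[0],r[1],.083,r[4])"
```

```text
clock: 10.1
position: [0.5402, -0.0907, 0.2123]
tool_rot: [-3.14, 0.002, 0.499]
force: [-0.7, -0.4, -0.7]
grip_width: 0.0683
finger_force: 0.0
clock: 10.6
position: [0.6101, -0.0467, 0.207]
tool_rot: [-3.139, 0.0, 1.179]
force: [-0.2, 0.8, 0.6]
grip_width: 0.0681
finger_force: 0.0
clock: 11.1
position: [0.6518, -0.0212, 0.2042]
tool_rot: [-3.139, -0.0, 1.579]
force: [0.0, -0.5, -0.9]
grip_width: 0.0685
finger_force: 0.0
[(0.653, -0.0195, 81, 40, np.float32(1.557), 0.6, False), (0.4656, -0.1363, 122, 54, np.float32(2.951), 0.49, False)]
at [ 0.6519 -0.0214  0.2052] 1.579 clock 11.2 j7 0.13 n 3
[0.6, 0.4, 40.7, -0.0, 0.0, 0.007]
[0.6, 0.4, 40.7, -0.0, 0.0, 0.007]
[0.6, 0.4, 40.7, -0.0, 0.0, 0.007]
```

```bash
python3 -m jog '[[[1,0.5,40,0,0,0.01,0.7],[1,0.5,40,0,0,0.01,0.7],[0,0,30,0,0,0,0.7],[0,0,12,0,0,0,0.7],[0,0,0,0,0,0,0.7]]]' 
python3 -m jog '[[[0,0,0,0,0,0,0.2],[0,0,0,0,0,0,0.2],[0,0,0,0,0,0,0.2],[0,0,0,0,0,0,0.2],[0,0,0,0,0,0,0.2]]]' 60
python3 -m jog '[[[0,0,-2,0,0,0,0.2],[0,0,-25,0,0,0,0.2],[0,0,-40,0,0,0,0.2],[0,0,-40,0,0,0,0.2],[0,0,0,0,0,0,0.2]]]' 
python3 -c "
from h import *
go(.4715,-.1346,.15,2.958)"
```

```text
clock: 11.75
position: [0.6527, -0.0191, 0.0826]
tool_rot: [-3.139, 0.0, 1.561]
force: [0.4, 0.6, 0.5]
grip_width: 0.0599
finger_force: 0.0
clock: 12.25
position: [0.6544, -0.019, 0.0859]
tool_rot: [3.139, -0.0, 1.561]
force: [-1.4, -1.5, 5.9]
grip_width: 0.037
finger_force: 59.4
clock: 12.75
position: [0.6557, -0.0191, 0.1971]
tool_rot: [3.133, -0.0, 1.561]
force: [0.6, 0.0, -1.9]
grip_width: 0.0374
finger_force: 60.7
at [ 0.6557 -0.0191  0.1971] 1.561 clock 12.8 j7 0.12 n 10
[-11.7, -18.4, 4.5, 0.001, 0.001, -0.14]
[-9.1, -19.8, 4.6, 0.001, 0.001, -0.14]
[-6.2, -20.9, 4.6, 0.001, 0.001, -0.14]
[-3.3, -21.5, 4.6, 0.001, 0.001, -0.14]
[-0.2, -21.8, 4.6, 0.001, 0.001, -0.14]
[2.8, -21.6, 4.6, 0.001, 0.001, -0.14]
[5.8, -21.0, 4.6, 0.001, 0.001, -0.14]
[8.6, -20.0, 4.6, 0.001, 0.001, -0.14]
[11.3, -18.6, 4.7, 0.001, 0.001, -0.14]
[13.8, -16.8, 4.7, 0.001, 0.001, -0.14]
```

```bash
python3 -m jog '[[[-12,-18.5,4,0,0,-0.14,0.2],[-9,-20,4,0,0,-0.14,0.2],[-6,-21,4,0,0,-0.14,0.2],[-3.5,-21.5,4,0,0,-0.14,0.2],[0,-22,4,0,0,-0.14,0.2]]]' 
python3 -m jog '[[[3,-21.5,4,0,0,-0.14,0.2],[6,-21,4,0,0,-0.14,0.2],[8.5,-20,4,0,0,-0.14,0.2],[11,-18.5,4,0,0,-0.14,0.2],[14,-17,4,0,0,-0.14,0.2]]]'
python3 -m jog '[[[0,0,0,0,0,0,0.2],[0,0,0,0,0,0,0.2],[0,0,0,0,0,0,0.2]]]'
python3 -c "
from h import *
go(.4715,-.1346,.118,2.958)"
```

```text
clock: 13.25
position: [0.5598, -0.0773, 0.171]
tool_rot: [3.141, 0.001, 2.268]
force: [-0.6, -1.6, -1.8]
grip_width: 0.0372
finger_force: 60.7
clock: 13.75
position: [0.4679, -0.1354, 0.151]
tool_rot: [-3.141, 0.001, 2.968]
force: [-0.2, -1.5, -1.7]
grip_width: 0.0375
finger_force: 60.7
clock: 14.05
position: [0.4693, -0.1345, 0.1511]
tool_rot: [3.141, 0.001, 2.96]
force: [0.2, 0.7, -1.7]
grip_width: 0.0373
finger_force: 60.7
at [ 0.4693 -0.1345  0.1511] 2.96 clock 14.1 j7 1.42 n 1
[-2.2, 0.3, 33.1, 0.0, 0.001, 0.002]
```

```bash
python3 -m jog '[[[-2,0.5,25,0,0,0,0.2],[0,0,10,0,0,0,0.2],[0,0,2,0,0,0,0.2],[0,0,1,0,0,0,0.2],[0,0,0,0,0,0,0.2]]]' 
python3 -m jog '[[[0,0,1,0,0,0,0.2],[0,0,0,0,0,0,0.2],[0,0,0,0,0,0,0.2]]]'
python3 -m jog '[[[0,0,0.7,0,0,0,0.2],[0,0,0,0,0,0,0.2],[0,0,0,0,0,0,0.2]]]'
```

```text
clock: 14.55
position: [0.4708, -0.1347, 0.1131]
tool_rot: [-3.142, 0.0, 2.962]
force: [0.0, 0.4, -1.2]
grip_width: 0.0372
finger_force: 60.7
clock: 14.85
position: [0.4706, -0.1348, 0.112]
tool_rot: [-3.142, 0.0, 2.962]
force: [1.0, 0.3, -2.5]
grip_width: 0.037
finger_force: 60.7
clock: 15.15
position: [0.4705, -0.1348, 0.111]
tool_rot: [-3.142, -0.0, 2.962]
force: [0.4, -0.6, -1.3]
grip_width: 0.0371
finger_force: 60.7
```

```bash
python3 -m jog '[[[0,0,0.7,0,0,0,0.2],[0,0,0,0,0,0,0.2],[0,0,0,0,0,0,0.2]]]'
python3 -m jog '[[[0,0,0.7,0,0,0,0.2],[0,0,0,0,0,0,0.2],[0,0,0,0,0,0,0.2]]]'
```

```text
clock: 15.45
position: [0.4705, -0.1347, 0.1103]
tool_rot: [-3.142, -0.0, 2.962]
force: [0.1, 0.5, -2.3]
grip_width: 0.037
finger_force: 60.7
clock: 15.75
position: [0.4705, -0.1348, 0.1098]
tool_rot: [-3.142, 0.0, 2.962]
force: [-0.9, 0.7, 6.2]
grip_width: 0.0368
finger_force: 61.8
```

Contact at about 6 N. I'll release, rise and look.

```bash
python3 -m jog '[[[0,0,0,0,0,0,0.55],[0,0,0,0,0,0,0.7],[0,0,0,0,0,0,0.7],[0,0,0,0,0,0,0.7],[0,0,-10,0,0,0,0.7]]]' 
python3 -m jog '[[[0,0,-40,0,0,0,0.8],[0,0,-40,0,0,0,0.8],[0,0,-30,0,0,0,0.8],[0,0,0,0,0,0,0.8],[0,0,0,0,0,0,0.8]]]'
python3 -c "
from h import *
p=cam('wrist');cv2.imwrite('pics/wr3.png',p['img'][:,:,::-1])
print(rect(p,'amber_bar_center',.022),rect(p,'red_bar_center',.04))
go(.609,.212,.22,2.642)"
```

```text
clock: 16.25
position: [0.47, -0.1346, 0.1191]
tool_rot: [3.142, -0.002, 2.962]
force: [0.5, -0.1, 0.0]
grip_width: 0.0601
finger_force: 0.0
clock: 16.75
position: [0.4706, -0.1348, 0.2306]
tool_rot: [-3.141, 0.002, 2.962]
force: [0.1, 0.9, -0.8]
grip_width: 0.0681
finger_force: 0.0
[(0.4223, -0.1253, 39, 21, np.float32(1.39), 0.86, False)] [(0.4708, -0.1352, 83, 41, np.float32(2.96), 0.56, False)]
at [ 0.4701 -0.1347  0.229 ] 2.962 clock 16.9 j7 1.45 n 8
[-9.3, 45.7, 1.1, -0.0, -0.0, 0.04]
[-7.5, 46.1, 1.1, -0.0, -0.0, 0.04]
[-5.7, 46.3, 1.1, -0.0, -0.0, 0.04]
[-3.8, 46.5, 1.1, -0.0, -0.0, 0.04]
[-1.9, 46.6, 1.1, -0.0, -0.0, 0.04]
[-0.1, 46.7, 1.1, -0.0, -0.0, 0.04]
[1.8, 46.6, 1.1, -0.0, -0.0, 0.04]
[3.7, 46.5, 1.1, -0.0, -0.0, 0.04]
```

View pics/wr3.png

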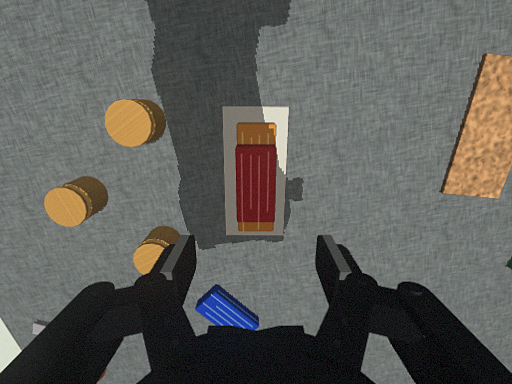

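The wrist view shows red (256,185) centred on amber over the white pad, lined up. White stack done; now green.

```bash
python3 -m jog '[[[-9,46,1,0,0,0.04,0.8],[-7.5,46,1,0,0,0.04,0.8],[-6,46,1,0,0,0.04,0.8],[-4,46.5,1,0,0,0.04,0.8],[-2,46.5,1,0,0,0.04,0.8]]]' 
python3 -m jog '[[[0,46.5,1,0,0,0.04,0.8],[2,46.5,1,0,0,0.04,0.8],[4,46.5,1,0,0,0.04,0.8],[0,0,0,0,0,0,0.8],[0,0,0,0,0,0,0.8]]]'
python3 -c "
from h import *
p=cam('wrist')
r=rect(p,'green_bar_center',.014);print(r,rect(p,'cork_pad_top',.006))
r=r[0];go(r[0],r[1],.083,r[4])"
```

```text
clock: 17.4
position: [0.5576, 0.0834, 0.2236]
tool_rot: [-3.14, -0.001, 2.76]
force: [0.2, -0.8, -0.5]
grip_width: 0.0684
finger_force: 0.0
clock: 17.9
position: [0.6083, 0.2124, 0.22]
tool_rot: [-3.14, -0.001, 2.644]
force: [-0.3, -0.7, 0.1]
grip_width: 0.0683
finger_force: 0.0
[(0.608, 0.2127, 122, 41, np.float32(2.642), 0.9, False)] [(0.468, 0.1301, 150, 73, np.float32(2.864), 0.64, False)]
at [0.6088 0.2101 0.2211] 2.641 clock 18.1 j7 0.59 n 4
[0.5, 0.5, 34.5, -0.0, -0.0, -0.0]
[0.5, 0.5, 34.5, -0.0, -0.0, -0.0]
[0.5, 0.5, 34.5, -0.0, -0.0, -0.0]
[0.5, 0.5, 34.5, -0.0, -0.0, -0.0]
```

```bash
python3 -m jog '[[[1,1,45,0,0,0,0.7],[0,0,45,0,0,0,0.7],[0,0,32,0,0,0,0.7],[0,0,15,0,0,0,0.7],[0,0,0,0,0,0,0.7]]]' 
python3 -m jog '[[[0,0,0,0,0,0,0.2],[0,0,0,0,0,0,0.2],[0,0,0,0,0,0,0.2],[0,0,0,0,0,0,0.2],[0,0,0,0,0,0,0.2]]]' 60
python3 -m jog '[[[0,0,-2,0,0,0,0.2],[0,0,-25,0,0,0,0.2],[0,0,-40,0,0,0,0.2],[0,0,0,0,0,0,0.2],[0,0,0,0,0,0,0.2]]]' 
python3 -c "
from h import *
go(.4678,.1298,.11,2.863)"
```

```text
clock: 18.55
position: [0.6079, 0.2117, 0.0832]
tool_rot: [-3.139, -0.002, 2.641]
force: [-0.7, -0.1, 0.9]
grip_width: 0.0598
finger_force: 0.0
clock: 19.05
position: [0.6095, 0.2128, 0.0869]
tool_rot: [3.14, 0.002, 2.641]
force: [-1.0, -1.0, 5.7]
grip_width: 0.0369
finger_force: 59.4
clock: 19.55
position: [0.6091, 0.2129, 0.1533]
tool_rot: [3.139, 0.002, 2.642]
force: [0.2, -0.3, -2.1]
grip_width: 0.0365
finger_force: 60.6
at [0.6091 0.2129 0.1533] 2.642 clock 19.6 j7 0.57 n 4
[21.1, -35.2, 10.7, 0.0, 0.001, -0.055]
[23.0, -34.0, 10.8, 0.0, 0.001, -0.055]
[24.8, -32.6, 10.8, 0.0, 0.001, -0.055]
[26.6, -31.2, 10.8, 0.0, 0.001, -0.055]
```

```bash
python3 -m jog '[[[21,-35,8,0,0,-0.055,0.2],[23,-34,8,0,0,-0.055,0.2],[25,-32.5,8,0,0,-0.055,0.2],[26.5,-31,8,0,0,-0.055,0.2],[0,0,8,0,0,0,0.2]]]'
python3 -m jog '[[[0,0,0,0,0,0,0.2],[0,0,0,0,0,0,0.2],[0,0,0,0,0,0,0.2]]]'
python3 -c "
from h import *
go(.4678,.1298,.096,2.863)"
```

```text
clock: 20.05
position: [0.4627, 0.1271, 0.1109]
tool_rot: [-3.138, -0.004, 2.863]
force: [-0.0, 0.3, -2.0]
grip_width: 0.0368
finger_force: 60.7
clock: 20.35
position: [0.468, 0.1307, 0.1117]
tool_rot: [3.141, 0.001, 2.862]
force: [0.5, 0.1, -1.8]
grip_width: 0.0369
finger_force: 60.7
at [0.468  0.1307 0.1117] 2.862 clock 20.4 j7 0.73 n 1
[-0.1, -1.0, 15.7, 0.001, 0.001, -0.001]
```

```bash
python3 -m jog '[[[0,-1,14,0,0,0,0.2],[0,0,2,0,0,0,0.2],[0,0,1,0,0,0,0.2],[0,0,0,0,0,0,0.2],[0,0,0,0,0,0,0.2]]]'
python3 -m jog '[[[0,0,0.7,0,0,0,0.2],[0,0,0,0,0,0,0.2],[0,0,0,0,0,0,0.2]]]'
python3 -m jog '[[[0,0,0.7,0,0,0,0.2],[0,0,0,0,0,0,0.2],[0,0,0,0,0,0,0.2]]]'
python3 -m jog '[[[0,0,0.7,0,0,0,0.2],[0,0,0,0,0,0,0.2],[0,0,0,0,0,0,0.2]]]'
```

```text
clock: 20.85
position: [0.4672, 0.1293, 0.095]
tool_rot: [3.141, 0.0, 2.862]
force: [-0.8, -0.1, -2.0]
grip_width: 0.0367
finger_force: 60.7
clock: 21.15
position: [0.467, 0.1292, 0.094]
tool_rot: [3.142, 0.0, 2.862]
force: [-0.4, 0.6, -0.9]
grip_width: 0.037
finger_force: 60.7
clock: 21.45
position: [0.467, 0.1292, 0.0932]
tool_rot: [-3.142, -0.0, 2.862]
force: [0.4, -0.1, -1.7]
grip_width: 0.0363
finger_force: 60.7
clock: 21.75
position: [0.467, 0.1292, 0.0929]
tool_rot: [-3.142, 0.0, 2.862]
force: [-3.7, -1.1, 9.8]
grip_width: 0.0368
finger_force: 62.8
```

```bash
python3 -m jog '[[[0,0,0,0,0,0,0.55],[0,0,0,0,0,0,0.7],[0,0,0,0,0,0,0.7],[0,0,0,0,0,0,0.7],[0,0,-10,0,0,0,0.7]]]' 
python3 -m jog '[[[0,0,-40,0,0,0,0.8],[0,0,-40,0,0,0,0.8],[0,0,-35,0,0,0,0.8],[0,0,0,0,0,0,0.8],[0,0,0,0,0,0,0.8]]]'
python3 -c "
from h import *
p=cam('wrist')
print(rect(p,'green_bar_center',.022))
go(.653,-.205,.22,.65)"
```

```text
clock: 22.25
position: [0.4665, 0.1291, 0.102]
tool_rot: [-3.14, -0.001, 2.862]
force: [0.1, -0.5, 0.3]
grip_width: 0.06
finger_force: 0.0
clock: 22.75
position: [0.4672, 0.1291, 0.2187]
tool_rot: [3.141, 0.002, 2.862]
force: [0.0, -0.8, -1.7]
grip_width: 0.0682
finger_force: 0.0
[(0.4647, 0.1304, 121, 41, np.float32(2.861), 0.71, False)]
at [0.4666 0.1291 0.2172] 2.862 clock 22.9 j7 0.78 n 16
[-17.0, -16.8, -0.2, -0.0, 0.0, 0.138]
[-19.1, -14.4, -0.2, -0.0, 0.0, 0.138]
[-20.9, -11.6, -0.2, -0.0, 0.0, 0.138]
[-22.3, -8.6, -0.2, -0.0, 0.0, 0.138]
[-23.3, -5.4, -0.2, -0.0, 0.0, 0.138]
[-23.8, -2.2, -0.2, -0.0, 0.0, 0.138]
[-23.9, 1.1, -0.2, -0.0, 0.0, 0.138]
[-23.5, 4.4, -0.2, -0.0, 0.0, 0.138]
[-22.7, 7.6, -0.2, -0.0, 0.0, 0.138]
[-21.4, 10.7, -0.2, -0.0, 0.0, 0.138]
[-19.7, 13.5, -0.2, -0.0, 0.0, 0.138]
[-17.7, 16.1, -0.2, -0.0, 0.0, 0.138]
[-15.3, 18.4, -0.2, -0.0, 0.0, 0.138]
[-12.6, 20.3, -0.2, -0.0, 0.0, 0.138]
[-9.7, 21.9, -0.2, -0.0, 0.0, 0.138]
[-6.6, 23.0, -0.2, -0.0, 0.0, 0.138]
```

```bash
python3 -m jog '[[[-17,-17,0,0,0,0.138,0.8],[-19,-14.5,0,0,0,0.138,0.8],[-21,-11.5,0,0,0,0.138,0.8],[-22,-8.5,0,0,0,0.138,0.8],[-23,-5.5,0,0,0,0.138,0.8]]]' 
python3 -m jog '[[[-24,-2,0,0,0,0.138,0.8],[-24,1,0,0,0,0.138,0.8],[-23.5,4.5,0,0,0,0.138,0.8],[-22.5,7.5,0,0,0,0.138,0.8],[-21.5,10.5,0,0,0,0.138,0.8]]]'
python3 -m jog '[[[-19.5,13.5,0,0,0,0.138,0.8],[-17.5,16,0,0,0,0.138,0.8],[-15.5,18.5,0,0,0,0.138,0.8],[-12.5,20.5,0,0,0,0.138,0.8],[-9.5,22,0,0,0,0.138,0.8]]]'
python3 -m jog '[[[-6.5,23,0,0,0,0.138,0.8],[0,0,0,0,0,0,0.8],[0,0,0,0,0,0,0.8],[0,0,0,0,0,0,0.8]]]'
python3 -c "
from h import *
p=cam('wrist');cv2.imwrite('pics/wr4.png',p['img'][:,:,::-1])
r=rect(p,'blue_bar_center',.014);print(r,rect(p,'weight_center',.045))
r=r[0];go(r[0],r[1],.083,r[4])"
```

```text
clock: 23.35
position: [0.5247, 0.0242, 0.2165]
tool_rot: [-3.14, -0.001, 2.166]
force: [-1.4, 1.3, -0.2]
grip_width: 0.0684
finger_force: 0.0
clock: 23.85
position: [0.5831, -0.0802, 0.2163]
tool_rot: [-3.139, 0.0, 1.476]
force: [0.2, 0.1, 0.3]
grip_width: 0.0683
finger_force: 0.0
clock: 24.35
position: [0.6422, -0.184, 0.2161]
tool_rot: [-3.14, 0.002, 0.786]
force: [-0.3, -0.4, 0.4]
grip_width: 0.0685
finger_force: 0.0
clock: 24.75
position: [0.6536, -0.2032, 0.2167]
tool_rot: [-3.14, 0.001, 0.656]
force: [-0.5, 0.9, 0.2]
grip_width: 0.0683
finger_force: 0.0
[(0.6517, -0.205, 82, 41, np.float32(0.603), 0.89, False)] [(0.3955, -0.2242, 57, 22, np.float32(0.685), 0.72, False), (0.5468, -0.2533, 72, 43, np.float32(0.576), 0.65, False)]
at [ 0.6539 -0.2034  0.2175] 0.655 clock 24.9 j7 -0.43 n 3
[-0.9, -0.0, 44.8, -0.0, -0.0, 0.017]
[-0.9, 0.0, 44.8, -0.0, -0.0, 0.017]
[-0.9, 0.0, 44.8, -0.0, -0.0, 0.017]
```

View pics/wr4.png

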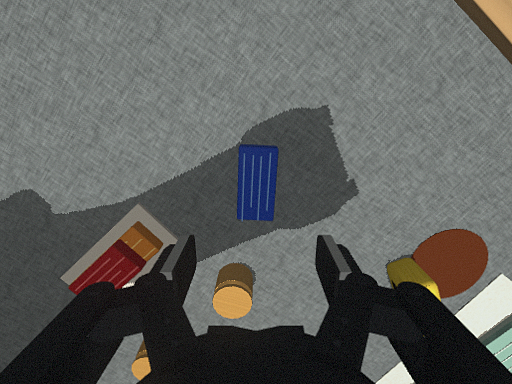

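The wrist view shows blue at (258,183), nearly aligned, with the nearest decoy weight at (233,290), well clear.

```bash
python3 -m jog '[[[-1,0,45,0,0,0.025,0.7],[-1.5,0,45,0,0,0.025,0.7],[0,0,29,0,0,0,0.7],[0,0,15,0,0,0,0.7],[0,0,0,0,0,0,0.7]]]' 
python3 -m jog '[[[0,0,0,0,0,0,0.2],[0,0,0,0,0,0,0.2],[0,0,0,0,0,0,0.2],[0,0,0,0,0,0,0.2],[0,0,0,0,0,0,0.2]]]' 60
python3 -m jog '[[[0,0,-2,0,0,0,0.2],[0,0,-25,0,0,0,0.2],[0,0,-40,0,0,0,0.2],[0,0,-20,0,0,0,0.2],[0,0,0,0,0,0,0.2]]]' 
python3 -c "
from h import *
go(.4655,.130,.15,2.862)"
```

```text
clock: 25.4
position: [0.6513, -0.2052, 0.0821]
tool_rot: [-3.14, 0.002, 0.604]
force: [0.1, 0.1, 0.9]
grip_width: 0.0598
finger_force: 0.0
clock: 25.9
position: [0.6529, -0.206, 0.0858]
tool_rot: [3.139, -0.002, 0.604]
force: [-2.5, 0.2, 8.4]
grip_width: 0.0375
finger_force: 60.2
clock: 26.4
position: [0.6533, -0.2061, 0.1747]
tool_rot: [3.137, -0.004, 0.604]
force: [0.2, 0.2, -1.1]
grip_width: 0.0373
finger_force: 60.6
at [ 0.6533 -0.2061  0.1747] 0.604 clock 26.4 j7 -0.45 n 8
[4.5, -47.9, 2.9, 0.0, -0.001, 0.11]
[-0.8, -48.1, 2.9, 0.0, -0.001, 0.11]
[-6.1, -47.8, 2.9, 0.0, -0.001, 0.11]
[-11.3, -46.8, 2.9, 0.0, -0.001, 0.11]
[-16.4, -45.3, 3.0, 0.0, -0.001, 0.11]
[-21.3, -43.2, 3.0, 0.0, -0.001, 0.11]
[-25.9, -40.6, 3.0, 0.0, -0.001, 0.11]
[-30.2, -37.5, 3.1, 0.0, -0.001, 0.11]
```

```bash
python3 -m jog '[[[4.5,-48,2,0,0,0.11,0.2],[-1,-48,2,0,0,0.11,0.2],[-6,-48,2,0,0,0.11,0.2],[-11.5,-47,2,0,0,0.11,0.2],[-16.5,-45.5,2,0,0,0.11,0.2]]]' 
python3 -m jog '[[[-21.5,-43,2,0,0,0.11,0.2],[-26,-40.5,2,0,0,0.11,0.2],[-30,-37.5,2,0,0,0.11,0.2],[0,0,20,0,0,0,0.2],[0,0,0,0,0,0,0.2]]]'
python3 -m jog '[[[0,0,0,0,0,0,0.2],[0,0,0,0,0,0,0.2]]]'
python3 -c "
from h import *
go(.4655,.130,.115,2.862)"
```

```text
clock: 26.9
position: [0.5324, 0.0063, 0.1603]
tool_rot: [-3.141, 0.0, 0.049]
force: [1.9, 1.5, -1.4]
grip_width: 0.0373
finger_force: 60.7
clock: 27.4
position: [0.4614, 0.1324, 0.1332]
tool_rot: [3.14, 0.002, -0.271]
force: [0.4, -0.8, -0.8]
grip_width: 0.0377
finger_force: 60.7
clock: 27.6
position: [0.4637, 0.129, 0.1352]
tool_rot: [-3.141, -0.001, -0.279]
force: [1.0, 0.1, -0.8]
grip_width: 0.0372
finger_force: 60.7
at [0.4637 0.129  0.1352] -0.279 clock 27.6 j7 -1.54 n 1
[1.5, -1.5, 20.2, -0.0, -0.001, 0.001]
```

```bash
python3 -m jog '[[[1.5,-1.5,16,0,0,0,0.2],[0,0,4,0,0,0,0.2],[0,0,2,0,0,0,0.2],[0,0,1,0,0,0,0.2],[0,0,0,0,0,0,0.2]]]'
python3 -m jog '[[[0,0,0.7,0,0,0,0.2],[0,0,0,0,0,0,0.2],[0,0,0,0,0,0,0.2]]]'
python3 -m jog '[[[0,0,0.7,0,0,0,0.2],[0,0,0,0,0,0,0.2],[0,0,0,0,0,0,0.2]]]'
```

```text
clock: 28.1
position: [0.4649, 0.1312, 0.1118]
tool_rot: [-3.141, -0.0, -0.277]
force: [0.4, -0.1, -1.8]
grip_width: 0.0374
finger_force: 60.7
clock: 28.4
position: [0.4648, 0.1315, 0.1109]
tool_rot: [-3.142, -0.0, -0.276]
force: [-0.4, -1.1, -1.6]
grip_width: 0.0371
finger_force: 60.7
clock: 28.7
position: [0.4648, 0.1315, 0.1101]
tool_rot: [3.142, 0.0, -0.276]
force: [-0.4, -0.2, -1.1]
grip_width: 0.0373
finger_force: 60.7
```

```bash
python3 -m jog '[[[0,0,0.7,0,0,0,0.2],[0,0,0,0,0,0,0.2],[0,0,0,0,0,0,0.2]]]'
python3 -m jog '[[[0,0,0.4,0,0,0,0.2],[0,0,0,0,0,0,0.2],[0,0,0,0,0,0,0.2]]]'
```

```text
clock: 29.0
position: [0.4648, 0.1315, 0.1097]
tool_rot: [-3.141, 0.0, -0.276]
force: [-2.9, 0.2, 9.4]
grip_width: 0.0375
finger_force: 62.2
clock: 29.3
position: [0.4648, 0.1314, 0.1096]
tool_rot: [-3.141, 0.0, -0.276]
force: [-4.9, -0.9, 20.7]
grip_width: 0.0371
finger_force: 63.6
```

```bash
python3 -m jog '[[[0,0,-0.4,0,0,0,0.55],[0,0,0,0,0,0,0.7],[0,0,0,0,0,0,0.7],[0,0,0,0,0,0,0.7],[0,0,-10,0,0,0,0.7]]]' 
python3 -m jog '[[[0,0,-40,0,0,0,0.9],[0,0,-40,0,0,0,0.9],[0,0,-20,0,0,0,0.9],[0,0,0,0,0,0,0.9],[0,0,0,0,0,0,0.9]]]'
python3 -c "
from h import *
p=cam('wrist');cv2.imwrite('pics/wr5.png',p['img'][:,:,::-1])
print(rect(p,'blue_bar_center',.04),rect(p,'green_bar_center',.022))
go(.459,-.331,.21,-.1)"
```

```text
clock: 29.8
position: [0.4644, 0.1313, 0.119]
tool_rot: [3.141, 0.001, -0.276]
force: [-0.2, -0.7, 0.2]
grip_width: 0.06
finger_force: 0.0
clock: 30.3
position: [0.4647, 0.1318, 0.2198]
tool_rot: [-3.141, -0.0, -0.276]
force: [-0.4, 1.2, -0.3]
grip_width: 0.0766
finger_force: 0.0
[(0.4643, 0.1316, 83, 40, np.float32(2.857), 0.75, False)] [(0.5121, 0.1165, 40, 26, np.float32(1.294), 0.85, False), (0.4734, -0.1106, 122, 33, np.float32(3.14), 0.22, True)]
at [0.4644 0.1313 0.2188] -0.276 clock 30.4 j7 -1.66 n 11
[11.0, 40.6, 0.8, 0.0, 0.0, -0.016]
[10.3, 40.7, 0.8, 0.0, 0.0, -0.016]
[9.7, 40.9, 0.8, 0.0, 0.0, -0.016]
[9.0, 41.1, 0.8, 0.0, 0.0, -0.016]
[8.4, 41.2, 0.8, 0.0, 0.0, -0.016]
[7.7, 41.3, 0.8, 0.0, 0.0, -0.016]
[7.0, 41.4, 0.8, 0.0, 0.0, -0.016]
[6.4, 41.5, 0.8, 0.0, 0.0, -0.016]
[5.7, 41.6, 0.8, 0.0, 0.0, -0.016]
[5.0, 41.7, 0.8, 0.0, 0.0, -0.016]
[4.4, 41.8, 0.8, 0.0, 0.0, -0.016]
```

View pics/wr5.png

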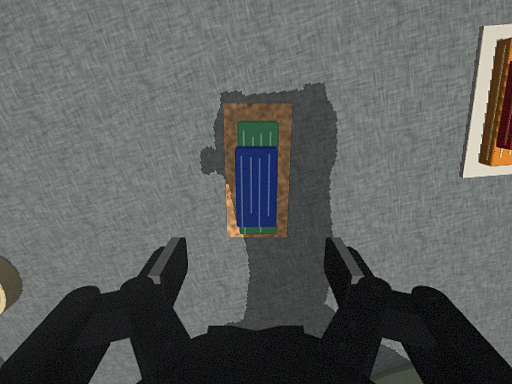

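The wrist view shows blue (257,190) centred on green over the cork, 1–2 mm off. Now the weight.

```bash
python3 -m jog '[[[11,40.5,0,0,0,-0.016,1],[10.5,40.5,0,0,0,-0.016,1],[9.5,41,0,0,0,-0.016,1],[9,41,0,0,0,-0.016,1],[8.5,41,0,0,0,-0.016,1]]]' 
python3 -m jog '[[[7.5,41.5,0,0,0,-0.016,1],[7,41.5,0,0,0,-0.016,1],[6.5,41.5,0,0,0,-0.016,1],[5.5,41.5,0,0,0,-0.016,1],[5,41.5,0,0,0,-0.016,1]]]'
python3 -m jog '[[[4.5,42,0,0,0,-0.016,1],[0,0,0,0,0,0,1],[0,0,0,0,0,0,1],[0,0,0,0,0,0,1]]]'
python3 - <<'E'
from h import *
p=cam('wrist');o=p['img'][:,:,::-1].copy()
for d in bot.trace('weight_center',p):
    print(d['conf'],np.argwhere(d['region']).mean(0))
    hsv=cv2.cvtColor(p['img'],cv2.COLOR_RGB2HSV)
    m=d['region']
    # top disc: fit circle on plane .045 using brighter half
    v=hsv[:,:,2].astype(float); mm=(m&(v>np.percentile(v[m],99)*.75)).astype('uint8')
    c=max(cv2.findContours(mm,0,2)[0],key=cv2.contourArea)[:,0]
    if len(c)>8:
        w=toplane(p,c,.045);print('disc',cv2.minEnclosingCircle((w*1000).astype('float32')), w.mean(0))
print([(np.round(d['xyz'],4),d['conf']) for d in bot.spot_point('weight_center',p)])
cv2.imwrite('pics/wr6.png',o)
go(.459,-.331,.21,-.1)
E
```

```text
clock: 30.95
position: [0.4619, -0.08, 0.2188]
tool_rot: [3.141, 0.001, -0.196]
force: [1.1, 0.5, 0.2]
grip_width: 0.0857
finger_force: 0.0
clock: 31.45
position: [0.4589, -0.2899, 0.2186]
tool_rot: [-3.141, 0.001, -0.116]
force: [0.4, 1.1, -0.4]
grip_width: 0.0855
finger_force: 0.0
clock: 31.85
position: [0.4592, -0.3296, 0.2188]
tool_rot: [-3.141, 0.001, -0.1]
force: [0.1, -0.0, 0.2]
grip_width: 0.0854
finger_force: 0.0
0.74 [184.79096639 258.26418067]
disc ((460.07568359375, -332.01861572265625), 22.7901668548584) [ 0.46123969 -0.33358685]
0.67 [247.5329874  188.05263158]
disc ((390.0759582519531, -242.78662109375), 21.20192527770996) [ 0.39097375 -0.2516591 ]
0.63 [113.14452799 173.29699248]
disc ((535.5968017578125, -260.8448486328125), 21.651716232299805) [ 0.53587282 -0.26173558]
[(array([ 0.4602, -0.3316,  0.0242]), 0.96), (array([ 0.536 , -0.2643,  0.0203]), 0.87), (array([ 0.3915, -0.2394,  0.0264]), 0.7)]
at [ 0.4596 -0.3293  0.2192] -0.099 clock 32.0 j7 -0.69 n 1
[-0.4, 1.8, 9.2, -0.001, 0.0, 0.001]
```

View pics/wr6.png

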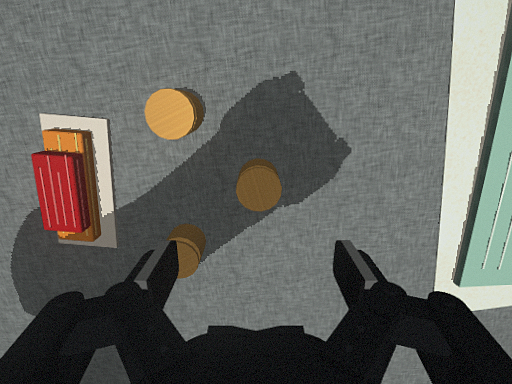

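The target weight is at (258,185), centred under the gripper, with decoys at (171,113) and (187,250). The disc radius is 22.8 mm against the expected 22, at (0.460, −0.332).

```bash
python3 -m jog '[[[0.5,2.5,45,0,0,0,1],[0,0,45,0,0,0,1],[0,0,30,0,0,0,1],[0,0,14,0,0,0,1],[0,0,0,0,0,0,1]]]' 
python3 -m jog '[[[0,0,0,0,0,0,0.2],[0,0,0,0,0,0,0.2],[0,0,0,0,0,0,0.2],[0,0,0,0,0,0,0.2],[0,0,0,0,0,0,0.2]]]' 80
python3 -m jog '[[[0,0,0,0,0,0,0.2],[0,0,-2,0,0,0,0.2],[0,0,-20,0,0,0,0.2],[0,0,0,0,0,0,0.2],[0,0,0,0,0,0,0.2]]]'
```

```text
clock: 32.5
position: [0.4591, -0.3323, 0.0844]
tool_rot: [-3.141, 0.002, -0.1]
force: [0.0, -0.6, 0.2]
grip_width: 0.0854
finger_force: 0.0
clock: 33.0
position: [0.4601, -0.3331, 0.087]
tool_rot: [3.141, -0.002, -0.1]
force: [-1.6, 3.8, 17.3]
grip_width: 0.0424
finger_force: 78.8
clock: 33.5
position: [0.4597, -0.3327, 0.1075]
tool_rot: [3.141, -0.001, -0.1]
force: [-0.2, 0.3, -5.0]
grip_width: 0.0421
finger_force: 82.0
```

```bash
python3 -m jog '[[[0,0,-40,0,0,0,0.2],[0,0,-35,0,0,0,0.2],[0,0,0,0,0,0,0.2]]]'
python3 -c "
from h import *
go(.4643,.1313,.165,-.28)"
```

```text
clock: 33.8
position: [0.4604, -0.3339, 0.1854]
tool_rot: [3.14, -0.004, -0.1]
force: [-0.7, -0.2, -3.7]
grip_width: 0.0424
finger_force: 83.4
at [ 0.4604 -0.3339  0.1854] -0.1 clock 33.8 j7 -0.65 n 11
[-3.9, -42.1, 1.8, 0.0, -0.0, 0.016]
[-4.6, -42.0, 1.8, 0.0, -0.0, 0.016]
[-5.3, -42.0, 1.8, 0.0, -0.0, 0.016]
[-6.0, -41.9, 1.8, 0.0, -0.0, 0.016]
[-6.6, -41.8, 1.8, 0.0, -0.0, 0.016]
[-7.3, -41.7, 1.8, 0.0, -0.0, 0.016]
[-8.0, -41.5, 1.8, 0.0, -0.0, 0.016]
[-8.7, -41.4, 1.8, 0.0, -0.0, 0.016]
[-9.3, -41.2, 1.8, 0.0, -0.0, 0.016]
[-10.0, -41.1, 1.8, 0.0, -0.0, 0.016]
[-10.7, -40.9, 1.8, 0.0, -0.0, 0.016]
```

```bash
python3 -m jog '[[[-4,-42,0,0,0,0.016,0.2],[-4.5,-42,0,0,0,0.016,0.2],[-5.5,-42,0,0,0,0.016,0.2],[-6,-42,0,0,0,0.016,0.2],[-6.5,-42,0,0,0,0.016,0.2]]]' 
python3 -m jog '[[[-7.5,-41.5,0,0,0,0.016,0.2],[-8,-41.5,0,0,0,0.016,0.2],[-8.5,-41.5,0,0,0,0.016,0.2],[-9.5,-41,4,0,0,0.016,0.2],[-10,-41,4,0,0,0.016,0.2]]]' 
python3 -m jog '[[[-10.5,-41,8,0,0,0.016,0.2],[0,0,0,0,0,0,0.2],[0,0,0,0,0,0,0.2],[0,0,0,0,0,0,0.2]]]'
python3 -c "
from h import *
go(.4643,.1316,.134,-.28)"
```

```text
clock: 34.3
position: [0.4603, -0.1194, 0.1814]
tool_rot: [3.141, 0.001, -0.181]
force: [1.2, 0.5, -3.4]
grip_width: 0.042
finger_force: 83.3
clock: 34.8
position: [0.4613, 0.0917, 0.1734]
tool_rot: [3.141, 0.0, -0.26]
force: [2.1, 1.3, -4.3]
grip_width: 0.042
finger_force: 83.3
clock: 35.2
position: [0.4621, 0.1312, 0.1659]
tool_rot: [3.141, 0.0, -0.277]
force: [-0.0, -0.6, -3.6]
grip_width: 0.0421
finger_force: 83.4
at [0.4621 0.1312 0.1659] -0.277 clock 35.2 j7 -1.56 n 1
[2.0, -1.0, 31.9, 0.001, 0.0, 0.003]
```

```bash
python3 -m jog '[[[2,-1,20,0,0,0,0.2],[0,0,10,0,0,0,0.2],[0,0,4,0,0,0,0.2],[0,0,0,0,0,0,0.2],[0,0,0,0,0,0,0.2]]]'
python3 -m jog '[[[0,0,1,0,0,0,0.2],[0,0,0,0,0,0,0.2],[0,0,0,0,0,0,0.2]]]'
python3 -m jog '[[[0,0,1,0,0,0,0.2],[0,0,0,0,0,0,0.2],[0,0,0,0,0,0,0.2]]]'
```

```text
clock: 35.7
position: [0.4646, 0.1323, 0.1328]
tool_rot: [-3.141, -0.0, -0.277]
force: [-0.3, 1.1, -4.2]
grip_width: 0.042
finger_force: 83.6
clock: 36.0
position: [0.4645, 0.1327, 0.1316]
tool_rot: [-3.141, -0.0, -0.276]
force: [0.1, 1.1, -3.6]
grip_width: 0.0416
finger_force: 83.6
clock: 36.3
position: [0.4645, 0.1326, 0.1304]
tool_rot: [3.142, -0.0, -0.276]
force: [-0.0, -0.5, -4.0]
grip_width: 0.0423
finger_force: 83.6
```

```bash
python3 -m jog '[[[0,0,0.7,0,0,0,0.2],[0,0,0,0,0,0,0.2],[0,0,0,0,0,0,0.2]]]'
python3 -m jog '[[[0,0,0.7,0,0,0,0.2],[0,0,0,0,0,0,0.2],[0,0,0,0,0,0,0.2]]]'
```

```text
clock: 36.6
position: [0.4645, 0.1326, 0.1297]
tool_rot: [3.142, 0.0, -0.276]
force: [-0.3, 0.7, -3.5]
grip_width: 0.0423
finger_force: 83.6
clock: 36.9
position: [0.4645, 0.1326, 0.1291]
tool_rot: [-3.141, -0.0, -0.276]
force: [-1.1, -0.4, 1.9]
grip_width: 0.0421
finger_force: 84.7
```

```bash
python3 -m jog '[[[0,0,0.2,0,0,0,0.2],[0,0,0,0,0,0,0.6],[0,0,0,0,0,0,0.75],[0,0,0,0,0,0,0.85],[0,0,0,0,0,0,0.85]]]' 
python3 -m jog '[[[0,0,-15,0,0,0,0.85],[0,0,-40,0,0,0,0.85],[0,0,-40,0,0,0,0.85],[0,0,0,0,0,0,0.85],[0,0,0,0,0,0,0.85]]]'
python3 - <<'E'
from h import *
p=cam('wrist');cv2.imwrite('pics/wr7.png',p['img'][:,:,::-1])
print(rect(p,'blue_bar_center',.04),rect(p,'weight_center',.087))
print([(np.round(d['xyz'],4),d['conf']) for d in bot.spot_point('weight_center',p)])
E
```

```text
clock: 37.4
position: [0.4645, 0.1326, 0.1288]
tool_rot: [3.142, -0.0, -0.276]
force: [-0.2, 0.4, 0.4]
grip_width: 0.0724
finger_force: 0.0
clock: 37.9
position: [0.4646, 0.1331, 0.2242]
tool_rot: [-3.14, -0.001, -0.276]
force: [0.3, -0.3, -0.6]
grip_width: 0.0726
finger_force: 0.0
[(0.4893, 0.1245, 39, 30, np.float32(1.274), 0.74, False)] [(0.4676, 0.1332, 52, 42, np.float32(0.077), 0.72, False)]
[(array([0.464 , 0.133 , 0.0669]), 0.83)]
```

View pics/wr7.png

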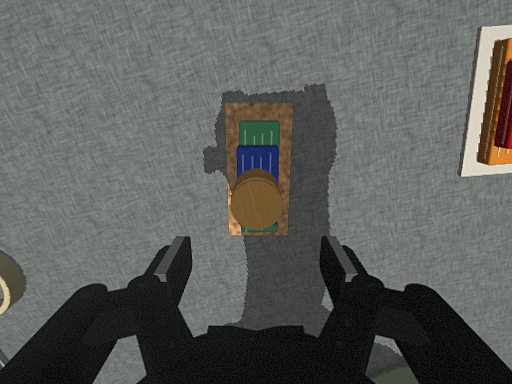

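The weight stands upright at (257,203), about 1–2 mm from the blue bar's centre. The gripper is clear of everything, so I'm handing in.

```bash
python3 -m jog '[[[0,0,-20,0,0,0,0.85],[0,0,0,0,0,0,0.85],[0,0,0,0,0,0,0.85]]]' ; python3 -c "
from workcell import bot;print(bot.job_done())"
```

```text
clock: 38.4
position: [0.4644, 0.1326, 0.2433]
tool_rot: [3.141, 0.0, -0.276]
force: [-0.2, 1.0, -0.9]
grip_width: 0.0726
finger_force: 0.0
the job is handed in; nothing more can be done
None
```

Job handed in at about 38 s: both stacks are laid up and the rightmost brass weight stands on the blue bar, all within about 3 mm of centre by the wrist camera; the arm never went near the bottle, tape measure or tape roll, and no verdict was returned.

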